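Slide a printing block over the edge of its bed and lay it on the pad

TASK

The lino printing block lies between the fences of its raised wooden bed, where it cannot be taken by the sides. Slide it along the bed until its end sticks out well past the open end while it still lies flat on the bed, then grip it by the part that sticks out, lift it well clear of the bed and lay it flat on the middle of the near sketch pad (the one at the right-hand edge of the desk, in reach, not the one on the green mat), lengthwise along the pad, and let go. Do not let the block fall on the desk, and do not knock over or shove the ink bottle or the black-lidded tub beside it.

Things in the scene. Friction and masses are not known exactly. Their poses are not given: they have to be found in the camera images.
- bed: Raised plywood bed, 230 x 120 mm, fixed. Origin: centre of its underside; x along it, z up. Floor of its channel 50 mm above the desk, 60 mm wide (y -30 to 30 mm), between two fences 30 mm wide that stand 12 mm above the floor over the full length. A stop as high closes the +x end (inner face x = 103 mm). The -x end (x = -115 mm) is open, a vertical face with free air in front down to the desk.
- bed_edge (a point): Middle of the edge of the bed's floor at its open end, 50 mm above the desk; axes as the bed's.
- block: Loose flat block, 130 x 56 x 8 mm, 0.12 kg, wood with a grey lino face on top. Origin: centre of its underside; x along its length, z up. Lies in the bed's channel, -x end toward the open end, 5 to 25 mm short of the edge; 63 to 83 mm of free channel behind its +x end (room for closed fingers). Slides under light force; stays level while under 65 mm sticks out.
- block_lead (a point): Middle of the block's end face that looks toward the open end of the bed (x = -65 mm in the block's frame, half-way up its 8 mm thickness).
- pad: The near sketch pad, 150 x 200 x 9 mm, white with a dark green picture, fixed, at the robot's right near the desk's edge (a like one lies far off on the green mat). Origin at the centre of its underside on the desk, its top 9 mm above the desk; y runs along its 200 mm length. Fingertips that reach below the block's underside meet the pad before the block does.
- ink_bottle: Square ink bottle with a white cap, 46 x 45 x 88 mm, standing loose; origin at the centre of its underside.
- tub: White tub with a black lid, 76 mm across, 61 mm high, standing loose behind the ink bottle; origin at the centre of its underside.
Not all that is in view belongs to the job. There is more than one size of the block; the one meant has the size given above.

How it is judged:
By the outcome, as a careful person would: the job done as asked, in the order asked, and still so for the second after the job is handed in, with the robot touching nothing.
It also fails if it takes over 51 s, if anything falls off the work surface, if the arm or the gripper's body presses on something with over 40 N, if the wrist force passes 120 N, or if a joint passes its speed limit or range.

ROBOT

A 6-joint arm with a two-finger parallel gripper is mounted at the origin on a cart in front of the work surface, level with it; the furniture and walls round the work are solid. World frame = base frame: x ahead of the robot, y to its left, z up, the work surface at z = 0. Lengths are in m, angles in rad, forces in N, time in s.
With the tool pointing down it reaches from about 0.35 to 0.975 m from the base axis. Payload 4.9 kg.
Tool frame: the origin (TCP) lies at the very end of the fingers, on their centre line; the grasp point (between the pads) lies 19 mm behind it; z points along the fingers, y is the direction in which the jaws open and shut (so a half turn about z gives the same grasp; the last joint's range is limited). The gripper opens to 85 mm and grips with 20 to 120 N. Pads are 22 mm wide; open, the fingers measure 114 mm over their backs; the gripper's body (76 mm by 85 mm) begins 54 mm behind the grasp point. The pads swing forward as they close: fully open they stand 13 mm farther back than shut.
Start: joints at [-0.119, 0.053, 1.613, -0, 1.476, -0.119], TCP at [0.625, 0, 0.231] pointing down, gripper open.
Joint ranges: [-3.01, 3.01], [-1.01, 2.22], [0.06, 2.58], [-1.02, 4.17], [0.09, 2.62], [-3.14, 3.14]. Speed limits (rad/s): [2.57, 2.57, 3.14, 3.14, 3.14, 3.14].

INTERFACE

Orientations are given as a unit quaternion [w, x, y, z].
In Python, from plant import state, eyes, job_done gives the robot as it stands.
- The arm moves only by the tool apply_moves, never from a script. Its argument "commands" is a list of rows, each an object with "linear": the shift along the tool's x, y, z in m, a list of three; "delta_rot": the turn, a rotation vector about the tool's x, y, z in degrees, a list of three; "fingers": the closure in counts, from 0 (fully open) to 255 (shut). In form: [{"linear": [x, y, z], "delta_rot": [wx, wy, wz], "fingers": fingers}, ...]. A call has exactly 8 rows; each row is the pose to reach, as a shift and turn from the pose commanded when the call began, along the tool's axes at that moment; what a row does not reach only later rows make up. A row lasts 1/10 s, in which the tool goes at most 50 mm and 8.59 degrees, less where a joint would pass 70% of its speed; a pose out of reach is approached as far as the arm can. A call with a gripper value outside its range is refused whole. The fingers move at their own pace and stop on an object; the grip force is fixed at half the most. Time passes only in rows, so rows that repeat a pose let the fingers close, or fill a call up. It gives the time, the measured TCP pose, the force and the opening at its end, in the units of the state.
- state(): the state, without advancing time (a new reading comes with each control period).
- eyes.grab_frame(name): name is "scene" or "side" or "wrist"; returns the picture (400x640x3 uint8, red, green, blue); there is no depth.
- eyes.camera_params(name): a dict with "fx", "fy", "cx", "cy" (pixels), "position" and "rotation" of the camera in the world; the wrist camera has in their place "T_tool_cam" (4x4, takes a point from camera to tool coordinates, whose origin is the TCP and whose axes are the flange's). Camera axes: x right, y down, z forward; pixel columns grow to the right and rows downward; lengths in m; the calibration is good to about 2 mm. A picture is of the moment at which its call begins: read the wrist's pose just before it. camera_params takes no time and is no camera call.
- job_done(): hands the job in, once; it reports no verdict.
The state is a dict: "time": time; "joint_pos": joint angles; "joint_vel": joint speeds; "joint_efforts": joint torques, N m; "tool_pos": TCP position; "tool_rot": TCP orientation; "contact_force": force on the tool from outside, world axes, zero at the start; "ft_torque": the same for the moment, N m; "gripper_width": opening from 0.0 (shut) to 1.0 (fully open).
Only numpy, scipy, OpenCV 4.12 (cv2) and the standard library are available. Lean on these libraries where they do the work, as an engineer would, in place of code of your own. Each camera call takes 0.05 s, during which the arm holds its last target.

## Working session

There is one attempt and no reset: what is moved stays moved. The work goes in short steps, Python scripts to look and compute and a tool call to move; the robot and the scene stay as the last step left them, time stands still between calls to the robot, and variables do not carry over. Pictures are saved under pics/ and viewed, and the job is handed in when it is done.

Besides the shell and the picture viewer there is one more tool, called after "Request:" as name(argument=value, ...), one argument or row to a line, values as JSON. apply_moves: Moves the arm, as the interface text tells. Its arguments: {"type":"object","properties":{"commands":{"type":"array","items":{"type":"object","properties":{"linear":{"type":"array","items":{"type":"number"}},"delta_rot":{"type":"array","items":{"type":"number"}},"fingers":{"type":"number"}}}}},"required":["commands"]}

```bash
mkdir -p pics; ls; python3 - <<'E'
from plant import state, eyes
import cv2
s=state(); print(s['time'],s['tool_pos'],s['tool_rot'],s['contact_force'],s['gripper_width'])
for n in ['scene','side','wrist']:
    cv2.imwrite(f'pics/{n}0.png',eyes.grab_frame(n)[:,:,::-1])
    print(n,eyes.camera_params(n))
E
```

```text
pics
0.0 [6.24378305e-01 7.68403503e-05 2.30075931e-01] [-8.03642078e-04  7.07115328e-01  7.07097511e-01 -6.13044534e-04] [-0.90401497  0.01566133 -0.05380219] 0.9993572820518613
scene {'fx': 430.571256160699, 'fy': 430.571256160699, 'cx': 314.0286689529878, 'cy': 197.38423453928488, 'position': array([ 0.19988303, -0.74023611,  1.10028409]), 'rotation': array([-0.32254601,  0.90525736, -0.26057211,  0.09260324])}
side {'fx': 375.5260086546714, 'fy': 375.5260086546714, 'cx': 313.3236576258574, 'cy': 202.39019309838417, 'position': array([0.18818255, 0.72396394, 0.65203554]), 'rotation': array([ 0.12727415, -0.25579255,  0.84582712, -0.45049743])}
wrist {'fx': 336.2232886420242, 'fy': 336.2232886420242, 'cx': 314.8490606360132, 'cy': 197.7530185013225, 'T_tool_cam': array([[ 2.99872991e-04, -9.54867818e-01, -2.97030908e-01,
         7.54139143e-02],
       [ 9.99999820e-01,  1.32184633e-04,  5.84633046e-04,
        -1.10866827e-03],
       [-5.18984359e-04, -2.97031030e-01,  9.54867686e-01,
        -1.43217792e-01],
       [ 0.00000000e+00,  0.00000000e+00,  0.00000000e+00,
         1.00000000e+00]])}
```

View pics/scene0.png

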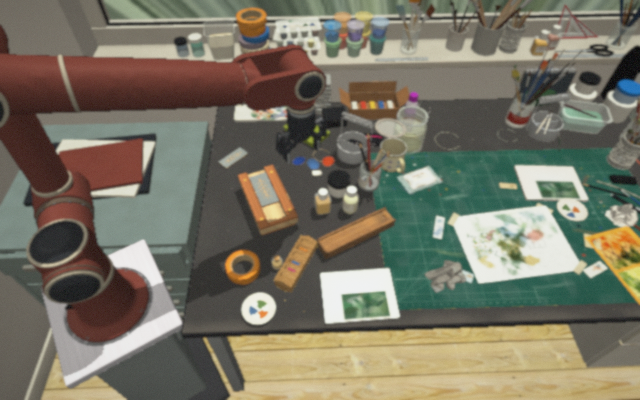

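View pics/side0.png

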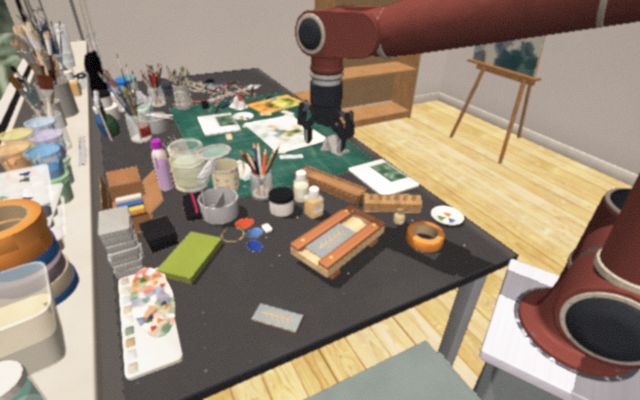

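View pics/wrist0.png

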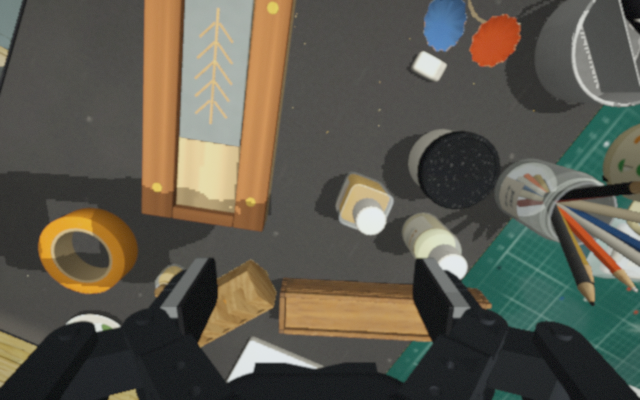

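Candidates for the block: grey slab inside the bed (scene 265,187; side 335,235; wrist 212,75), and a loose grey plate on the desk (scene 232,157; side 277,317). There are also two wooden pieces, at scene (296,262) and (357,232). The described one lies between the fences, so I'll check it in close crops.

```bash
python3 - <<'E'
import cv2, numpy as np
a=cv2.imread('pics/scene0.png')[145:245,190:360]; b=cv2.imread('pics/side0.png')[180:340,240:440]
a=cv2.resize(a,(640,376),interpolation=cv2.INTER_CUBIC); cv2.imwrite('pics/c_scene.png',a)
b=cv2.resize(b,None,fx=3.5,fy=3.5,interpolation=cv2.INTER_CUBIC); cv2.imwrite('pics/c_side.png',b)
E
```

```text
(no output)
```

View pics/c_scene.png

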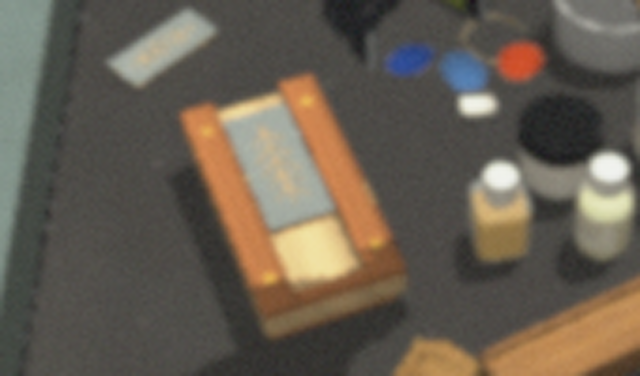

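View pics/c_side.png

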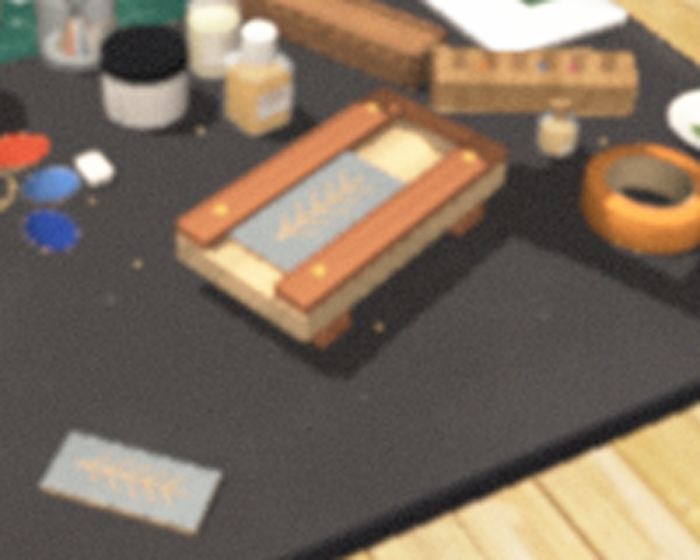

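```bash
cat > h.py <<'E'
import numpy as np, cv2
from scipy.spatial.transform import Rotation as R
from plant import state, eyes
def q2R(q): return R.from_quat([q[1],q[2],q[3],q[0]]).as_matrix()
def cam(n,s=None):
    p=eyes.camera_params(n); K=(p['fx'],p['fy'],p['cx'],p['cy'])
    if n=='wrist':
        s=s or state(); T=np.eye(4);T[:3,:3]=q2R(s['tool_rot']);T[:3,3]=s['tool_pos']
        T=T@p['T_tool_cam']; return K,T[:3,3],T[:3,:3]
    return K,np.array(p['position']),q2R(p['rotation'])
def cast(c,uv,z):
    K,o,M=c; d=M@np.array([(uv[0]-K[2])/K[0],(uv[1]-K[3])/K[1],1]); return o+d*(z-o[2])/d[2]
def proj(c,P):
    K,o,M=c; q=M.T@(np.array(P)-o); return np.array([K[0]*q[0]/q[2]+K[2],K[1]*q[1]/q[2]+K[3]])
E
python3 - <<'E'
from h import *
np.set_printoptions(precision=4,suppress=True)
cs={'scene':(cam('scene'),3.765,(190,145)),'side':(cam('side'),3.5,(240,180))}
def C(n,u,v,z):
    c,f,o=cs[n]; return cast(c,(u/f+o[0],v/f+o[1]),z)
print('fence corners')
for n,pts in {'scene':[(181,117),(215,104),(279,86),(312,75),(405,268),(264,315)],'side':[(310,302),(277,287),(213,243),(178,224),(386,90),(507,152)]}.items():
    for p in pts: print(n,p,C(n,*p,.062))
for n,pts in {'scene':[(221,122),(284,105),(333,212),(273,231)],'side':[(286,273),(234,236),(346,151),(408,186)]}.items():
    for p in pts: print('block',n,p,C(n,*p,.058))
K=cam('wrist')
print('wrist'); 
for p in [(142,213),(176,205),(236,212),(264,229)]: print(p,cast(K,p,.062))
for p in [(179,135),(240,145)]: print(p,cast(K,p,.058))
# gray mask
for n,b in (('scene',(230,160,300,215)),('side',(300,215,365,262))):
    im=cv2.imread(f'pics/{n}0.png'); hsv=cv2.cvtColor(im,cv2.COLOR_BGR2HSV)
    B=im.astype(int); m=((B[:,:,0]>=B[:,:,2]-5)&(hsv[:,:,2]>100)).astype(np.uint8)
    k=np.zeros_like(m);k[b[1]:b[3],b[0]:b[2]]=1;m*=k
    m=cv2.morphologyEx(m,cv2.MORPH_CLOSE,np.ones((5,5)))
    ct=max(cv2.findContours(m,0,2)[0],key=cv2.contourArea)
    W=np.array([cast(cam(n),p[0],.058)[:2] for p in ct],np.float32)
    print(n,cv2.contourArea(ct),cv2.minAreaRect(W))
# pad
for n in('scene','side'):
    im=cv2.imread(f'pics/{n}0.png').astype(int)
    m=(im.min(2)>170).astype(np.uint8)
    b=(310,260,405,330) if n=='scene' else (340,150,430,200)
    k=np.zeros_like(m);k[b[1]:b[3],b[0]:b[2]]=1;m*=k
    ct=max(cv2.findContours(m,0,2)[0],key=cv2.contourArea)
    h=cv2.convexHull(ct)
    W=np.array([cast(cam(n),p[0],.009)[:2] for p in h],np.float32)
    r=cv2.minAreaRect(W); print('pad',n,r)
E
```

```text
fence corners
scene (181, 117) [0.4886 0.1843 0.062 ]
scene (215, 104) [0.5202 0.1823 0.062 ]
scene (279, 86) [0.5772 0.1717 0.062 ]
scene (312, 75) [0.6081 0.168  0.062 ]
scene (405, 268) [ 0.5692 -0.0578  0.062 ]
scene (264, 315) [ 0.4526 -0.0386  0.062 ]
side (310, 302) [0.4889 0.1856 0.062 ]
side (277, 287) [0.5138 0.1858 0.062 ]
side (213, 243) [0.5725 0.1738 0.062 ]
side (178, 224) [0.6036 0.1712 0.062 ]
side (386, 90) [ 0.5631 -0.0524  0.062 ]
side (507, 152) [ 0.45  -0.032  0.062]
block scene (221, 122) [0.5164 0.1642 0.058 ]
block scene (284, 105) [0.5718 0.1529 0.058 ]
block scene (333, 212) [0.5498 0.0258 0.058 ]
block scene (273, 231) [0.4986 0.0345 0.058 ]
block side (286, 273) [0.5182 0.1675 0.058 ]
block side (234, 236) [0.5674 0.1562 0.058 ]
block side (346, 151) [0.5519 0.0298 0.058 ]
block side (408, 186) [0.4942 0.0406 0.058 ]
wrist
(142, 213) [ 0.4531 -0.0372  0.062 ]
(176, 205) [ 0.4876 -0.0289  0.062 ]
(236, 212) [ 0.5458 -0.0361  0.062 ]
(264, 229) [ 0.5725 -0.0541  0.062 ]
(179, 135) [0.497  0.0383 0.058 ]
(240, 145) [0.5531 0.0291 0.058 ]
scene 68.0 ((0.5299676656723022, 0.06840905547142029), (0.06238367035984993, 0.046800773590803146), 81.81623840332031)
side 228.0 ((0.5362983345985413, 0.09741289913654327), (0.12068700045347214, 0.047001250088214874), 80.5528335571289)
pad scene ((0.5931617021560669, -0.34253284335136414), (0.15128093957901, 0.2014009952545166), 62.490638732910156)
pad side ((0.5921508073806763, -0.3431011438369751), (0.16001199185848236, 0.21036504209041595), 62.6797981262207)
```

The block is the slab in the bed, and the open end faces world +y at an axis angle of about 80.2°. It sits about 18 mm short of the edge with its tail near (0.524, 0.033). Next I move closed fingers above the free channel behind it.

Request:
apply_moves(
  commands=[
    {"linear":[-0.001,-0.04,0.0],"delta_rot":[0,0,4],"fingers":255},
    {"linear":[-0.002,-0.08,0.02],"delta_rot":[0,0,9.8],"fingers":255},
    {"linear":[-0.003,-0.108,0.05],"delta_rot":[0,0,9.8],"fingers":255},
    {"linear":[-0.003,-0.108,0.09],"delta_rot":[0,0,9.8],"fingers":255},
    {"linear":[-0.003,-0.108,0.125],"delta_rot":[0,0,9.8],"fingers":255},
    {"linear":[-0.003,-0.108,0.135],"delta_rot":[0,0,9.8],"fingers":255},
    {"linear":[-0.003,-0.108,0.135],"delta_rot":[0,0,9.8],"fingers":255},
    {"linear":[-0.003,-0.108,0.135],"delta_rot":[0,0,9.8],"fingers":255},
  ],
)

```text
time: 0.95
tool_pos: [0.5182, -0.0032, 0.0979]
tool_rot: [0.001, 0.765, 0.644, 0.001]
contact_force: [0.9, 0.0, 1.0]
gripper_width: -0.002
```

```bash
python3 - <<'E'
from h import *
s=state(); print(s['time'],s['tool_pos'],s['contact_force'],s['gripper_width']); M=q2R(s['tool_rot']); print(M)
for n in('wrist','side'):
    cv2.imwrite(f'pics/{n}1.png',eyes.grab_frame(n)[:,:,::-1])
E
```

```text
0.95 [ 0.51822382 -0.00315994  0.09792527] [0.86506842 0.01275853 0.98951343] -0.0017613745131964502
[[ 1.70176344e-01  9.85411200e-01  2.18601662e-03]
 [ 9.85413624e-01 -1.70176029e-01 -3.30732054e-04]
 [ 4.61005577e-05  2.21041333e-03 -9.99997556e-01]]
```

View pics/wrist1.png

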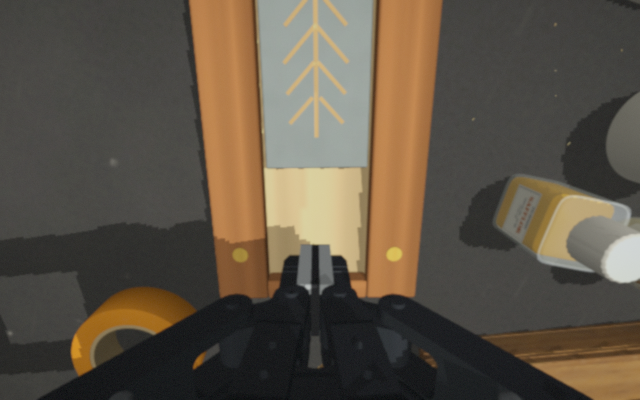

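View pics/side1.png

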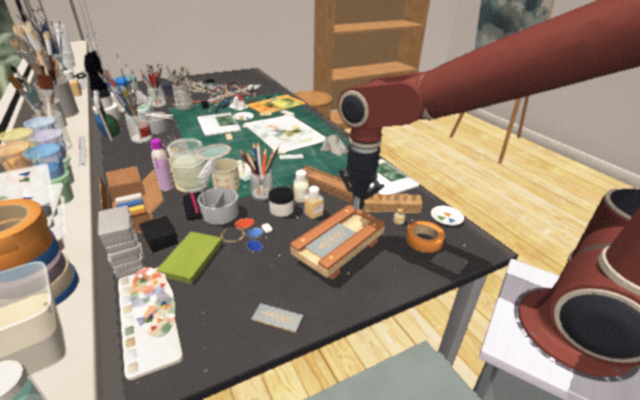

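The wrist picture shows the tool centred in the channel: the fences run straight up the picture and the block's tail edge spans (265..368, 167). Now I refine its position.

```bash
python3 - <<'E'
from h import *
np.set_printoptions(precision=4,suppress=True)
c=cam('wrist'); s=state(); M=q2R(s['tool_rot']); t=s['tool_pos']
for p,z in [((265,167),.058),((368,167),.058),((268,272),.062),((366,272),.062),((256,0),.058),((376,0),.058),((192,0),.062),((440,0),.062)]:
    P=cast(c,p,z); print(p,P, 'rel tool axes',M.T@(P-t))
E
```

```text
(265, 167) [0.4969 0.0371 0.058 ] rel tool axes [ 0.036  -0.0287  0.0407]
(368, 167) [0.5535 0.0272 0.058 ] rel tool axes [0.0359 0.0287 0.0409]
(268, 272) [ 0.4857 -0.0254  0.062 ] rel tool axes [-0.0275 -0.0291  0.0367]
(366, 272) [ 0.5438 -0.0356  0.062 ] rel tool axes [-0.0276  0.0299  0.0369]
(256, 0) [0.5102 0.1183 0.058 ] rel tool axes [ 0.1183 -0.0294  0.0407]
(376, 0) [0.5675 0.1085 0.058 ] rel tool axes [0.1184 0.0287 0.0409]
(192, 0) [0.4808 0.1224 0.062 ] rel tool axes [ 0.1173 -0.0591  0.0366]
(440, 0) [0.5966 0.1026 0.062 ] rel tool axes [0.1175 0.0585 0.0371]
```

Request:
apply_moves(
  commands=[
    {"linear":[0.005,0,0.015],"delta_rot":[0,0,0],"fingers":255},
    {"linear":[0.005,0,0.028],"delta_rot":[0,0,0],"fingers":255},
    {"linear":[0.005,0,0.034],"delta_rot":[0,0,0],"fingers":255},
    {"linear":[0.005,0,0.038],"delta_rot":[0,0,0],"fingers":255},
    {"linear":[0.005,0,0.041],"delta_rot":[0,0,0],"fingers":255},
    {"linear":[0.005,0,0.043],"delta_rot":[0,0,0],"fingers":255},
    {"linear":[0.005,0,0.043],"delta_rot":[0,0,0],"fingers":255},
    {"linear":[0.005,0,0.043],"delta_rot":[0,0,0],"fingers":255},
  ],
)

```text
time: 1.85
tool_pos: [0.5181, 0.0019, 0.0536]
tool_rot: [0.0, 0.765, 0.644, 0.0]
contact_force: [-0.2, 0.0, 0.3]
gripper_width: 0.002
```

Request:
apply_moves(
  commands=[
    {"linear":[0.008,0,0],"delta_rot":[0,0,0],"fingers":255},
    {"linear":[0.015,0,0],"delta_rot":[0,0,0],"fingers":255},
    {"linear":[0.021,0,0],"delta_rot":[0,0,0],"fingers":255},
    {"linear":[0.027,0,0],"delta_rot":[0,0,0],"fingers":255},
    {"linear":[0.033,0,0],"delta_rot":[0,0,0],"fingers":255},
    {"linear":[0.039,0,0],"delta_rot":[0,0,0],"fingers":255},
    {"linear":[0.045,0,0],"delta_rot":[0,0,0],"fingers":255},
    {"linear":[0.05,0,0],"delta_rot":[0,0,0],"fingers":255},
  ],
)

```text
time: 2.65
tool_pos: [0.5266, 0.0516, 0.0535]
tool_rot: [0.0, 0.765, 0.644, 0.0]
contact_force: [-0.3, -3.3, 1.8]
gripper_width: 0.002
```

Request:
apply_moves(
  commands=[
    {"linear":[0.006,0,0],"delta_rot":[0,0,0],"fingers":255},
    {"linear":[0.012,0,0],"delta_rot":[0,0,0],"fingers":255},
    {"linear":[0.018,0,0],"delta_rot":[0,0,0],"fingers":255},
    {"linear":[0.023,0,0],"delta_rot":[0,0,0],"fingers":255},
    {"linear":[0.027,0,0],"delta_rot":[0,0,0],"fingers":255},
    {"linear":[0.03,0,0],"delta_rot":[0,0,0],"fingers":255},
    {"linear":[0.03,0,0],"delta_rot":[0,0,0],"fingers":255},
    {"linear":[0.03,0,0],"delta_rot":[0,0,0],"fingers":255},
  ],
)

```text
time: 3.45
tool_pos: [0.5311, 0.0812, 0.0529]
tool_rot: [-0.001, 0.765, 0.644, 0.0]
contact_force: [0.4, 0.5, -0.5]
gripper_width: -0.002
```

```bash
python3 - <<'E'
from h import *
s=state(); print(s['time'],s['tool_pos'],s['contact_force'],s['gripper_width'])
b=eyes.grab_frame('side')[:,:,::-1][180:340,240:440]; w=eyes.grab_frame('wrist')[:,:,::-1]
cv2.imwrite('pics/side2.png',cv2.resize(b,None,fx=3.5,fy=3.5,interpolation=cv2.INTER_CUBIC))
cv2.imwrite('pics/wrist2.png',w)
E
```

```text
3.45 [0.531134   0.08116522 0.05290978] [ 0.37160979  0.49225776 -0.5281476 ] -0.0020110529780405857
```

View pics/side2.png

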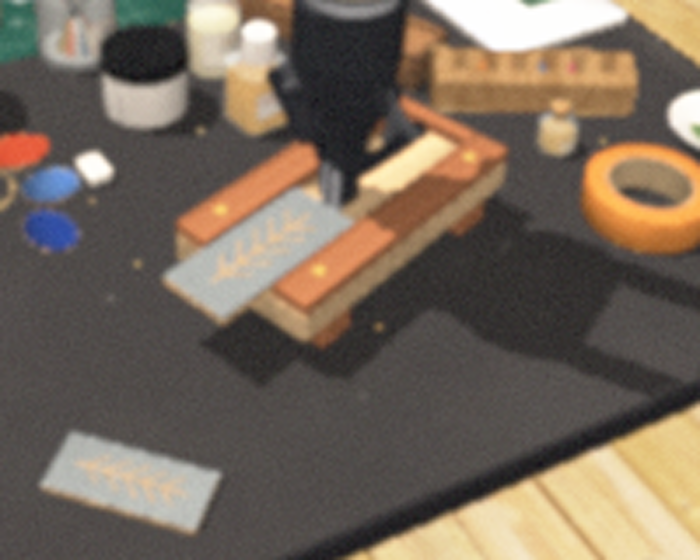

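View pics/wrist2.png

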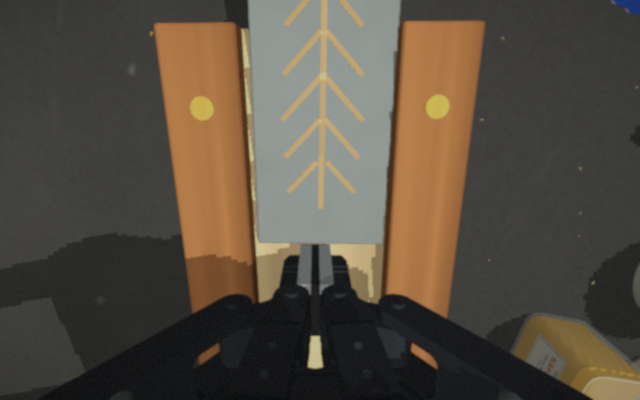

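The block now sticks out of the open end and lies level. The fence ends are at wrist rows ~22, the tail edge is at row 243 (257..384), and the lead is at side crop (165,278)–(222,320). I'll measure the overhang.

```bash
python3 - <<'E'
from h import *
np.set_printoptions(precision=4,suppress=True)
c=cam('wrist'); s=state(); M=q2R(s['tool_rot']); t=s['tool_pos']
r=lambda P:M.T@(P-t)
for p,z in [((155,24),.062),((240,22),.062),((402,22),.062),((485,21),.062),((257,243),.058),((384,243),.058),((245,29),.05)]:
    P=cast(c,p,z); print(p,P,'rel',r(P))
c=cam('side')
for p,z in [((165,278),.058),((222,320),.058),((310,302),.062),((178,224),.062)]:
    P=cast(c,(p[0]/3.5+240,p[1]/3.5+180),z); print('side',P,'rel',r(P))
E
```

```text
(155, 24) [0.4903 0.1885 0.062 ] rel [ 0.099  -0.0585 -0.009 ]
(240, 22) [0.5207 0.1839 0.062 ] rel [ 0.0997 -0.0279 -0.009 ]
(402, 22) [0.5781 0.174  0.062 ] rel [ 0.0997  0.0304 -0.009 ]
(485, 21) [0.6075 0.1692 0.062 ] rel [ 0.1     0.0602 -0.009 ]
(257, 243) [0.5065 0.0963 0.058 ] rel [ 0.011  -0.0269 -0.005 ]
(384, 243) [0.5627 0.0866 0.058 ] rel [ 0.011   0.0301 -0.0051]
(245, 29) [0.52   0.1837 0.05  ] rel [ 0.0994 -0.0285  0.003 ]
side [0.5815 0.2162 0.058 ] rel [ 0.1419  0.0266 -0.005 ]
side [0.5287 0.2271 0.058 ] rel [ 0.1436 -0.0273 -0.005 ]
side [0.4889 0.1856 0.062 ] rel [ 0.0959 -0.0595 -0.009 ]
side [0.6036 0.1712 0.062 ] rel [ 0.1013  0.056  -0.009 ]
```

The overhang is about 42 mm, so I push another 12 mm, then back off and rise while opening.

Request:
apply_moves(
  commands=[
    {"linear":[0.004,0,0],"delta_rot":[0,0,0],"fingers":255},
    {"linear":[0.008,0,0],"delta_rot":[0,0,0],"fingers":255},
    {"linear":[0.011,0,0],"delta_rot":[0,0,0],"fingers":255},
    {"linear":[0.012,0,0],"delta_rot":[0,0,0],"fingers":255},
    {"linear":[0.012,0,0],"delta_rot":[0,0,0],"fingers":255},
    {"linear":[0.002,0,0],"delta_rot":[0,0,0],"fingers":255},
    {"linear":[0.002,0,-0.03],"delta_rot":[0,0,0],"fingers":255},
    {"linear":[0.002,0,-0.07],"delta_rot":[0,0,0],"fingers":255},
  ],
)

```text
time: 4.35
tool_pos: [0.5294, 0.0819, 0.1213]
tool_rot: [-0.002, 0.765, 0.644, -0.002]
contact_force: [1.0, 1.4, 1.0]
gripper_width: -0.001
```

```bash
python3 - <<'E'
from h import *
s=state(); print(s['time'],s['tool_pos'],s['contact_force'],s['gripper_width'])
w=eyes.grab_frame('wrist')[:,:,::-1]
cv2.imwrite('pics/wrist3.png',w)
E
```

```text
4.35 [0.52943142 0.08193125 0.12125818] [1.02751711 1.3671401  0.97191171] -0.0011799090458774189
```

View pics/wrist3.png

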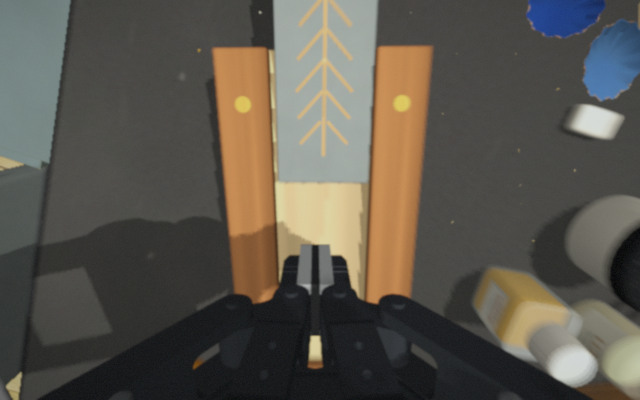

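```bash
python3 - <<'E'
from h import *
np.set_printoptions(precision=4,suppress=True)
c=cam('wrist'); s=state(); M=q2R(s['tool_rot']); t=s['tool_pos']
r=lambda P:M.T@(P-t)
for p,z in [((214,48),.062),((266,47),.062),((376,46),.062),((433,46),.062),((278,182),.058),((368,182),.058),((275,0),.058),((378,0),.058)]:
    P=cast(c,p,z); print(p,P,'rel',r(P))
c=cam('side')
E
```

```text
(214, 48) [0.4944 0.1911 0.062 ] rel [ 0.1002 -0.0594  0.0687]
(266, 47) [0.5242 0.1865 0.062 ] rel [ 0.1008 -0.0292  0.069 ]
(376, 46) [0.5872 0.1762 0.062 ] rel [0.1014 0.0346 0.0696]
(433, 46) [0.62   0.1706 0.062 ] rel [0.1015 0.0679 0.0699]
(278, 182) [0.5141 0.1052 0.058 ] rel [ 0.019  -0.0253  0.0729]
(368, 182) [0.573  0.0949 0.058 ] rel [0.0188 0.0345 0.0734]
(275, 0) [0.534  0.2103 0.058 ] rel [ 0.1259 -0.0236  0.0731]
(378, 0) [0.592  0.2004 0.058 ] rel [0.1261 0.0352 0.0736]
```

The overhang is about 53 mm and the block is level. Next I move above the overhanging part, opening the jaws.

Request:
apply_moves(
  commands=[
    {"linear":[0.025,0.001,0],"delta_rot":[0,0,0],"fingers":0},
    {"linear":[0.06,0.002,0],"delta_rot":[0,0,0],"fingers":0},
    {"linear":[0.095,0.002,0],"delta_rot":[0,0,0],"fingers":0},
    {"linear":[0.118,0.002,0],"delta_rot":[0,0,0],"fingers":0},
    {"linear":[0.126,0.002,0],"delta_rot":[0,0,0],"fingers":0},
    {"linear":[0.126,0.002,0],"delta_rot":[0,0,0],"fingers":0},
    {"linear":[0.126,0.002,0],"delta_rot":[0,0,0],"fingers":0},
    {"linear":[0.126,0.002,0],"delta_rot":[0,0,0],"fingers":0},
  ],
)

```text
time: 5.2
tool_pos: [0.5551, 0.2053, 0.1232]
tool_rot: [0.0, 0.765, 0.644, -0.0]
contact_force: [0.6, 0.8, 0.4]
gripper_width: 0.994
```

```bash
python3 - <<'E'
from h import *
np.set_printoptions(precision=4,suppress=True)
s=state(); print(s['time'],s['tool_pos'],s['contact_force'],s['gripper_width'],s['tool_rot'])
w=eyes.grab_frame('wrist')[:,:,::-1]
cv2.imwrite('pics/wrist4.png',w)
b=eyes.grab_frame('side')[:,:,::-1][140:340,240:440]
cv2.imwrite('pics/side4.png',cv2.resize(b,None,fx=3,fy=3,interpolation=cv2.INTER_CUBIC))
M=q2R(s['tool_rot']); 
for P in [(.548,.178,.05),(.557,.230,.054)]: print(M.T@(np.array(P)-s['tool_pos']))
E
```

```text
5.2 [0.5551 0.2053 0.1232] [0.6471 0.8383 0.4101] 0.9943293489214945 [ 0.0001  0.7653  0.6436 -0.0002]
[-0.0281 -0.0023  0.0732]
[ 0.0246 -0.0024  0.0692]
```

View pics/wrist4.png

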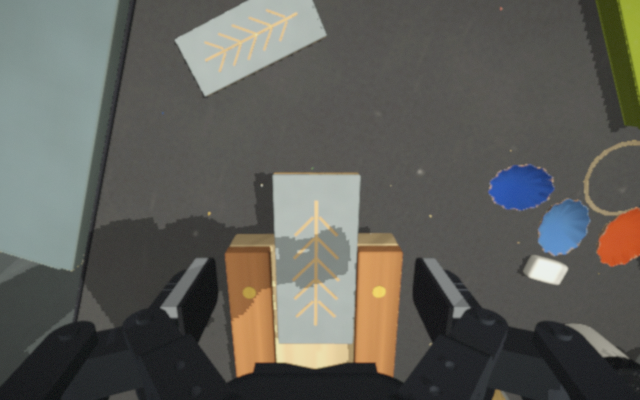

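View pics/side4.png

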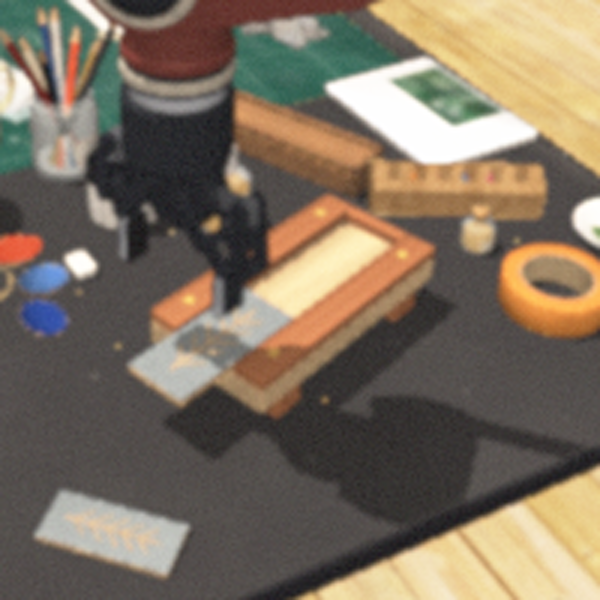

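```bash
python3 - <<'E'
from h import *
np.set_printoptions(precision=4,suppress=True)
c=cam('wrist'); s=state(); M=q2R(s['tool_rot']); t=s['tool_pos']
r=lambda P:M.T@(P-t)
for p,z in [((273,174),.058),((360,174),.058),((275,344),.058),((354,344),.058),((227,248),.062),((400,247),.062)]:
    P=cast(c,p,z); print(p,P,'rel',r(P))
E
```

```text
(273, 174) [0.5326 0.236  0.058 ] rel [ 0.0262 -0.0275  0.0653]
(360, 174) [0.5871 0.2266 0.058 ] rel [0.0262 0.0278 0.0653]
(275, 344) [0.5069 0.1077 0.058 ] rel [-0.1047 -0.0308  0.0653]
(354, 344) [0.5654 0.0975 0.058 ] rel [-0.1047  0.0286  0.0653]
(227, 248) [0.4925 0.1926 0.062 ] rel [-0.0235 -0.0596  0.0613]
(400, 247) [0.6064 0.1735 0.062 ] rel [-0.0228  0.056   0.0613]
```

The lead is 26 mm ahead of the tool, the tail 105 mm behind, and the lateral error under 1 mm. I descend and close.

Request:
apply_moves(
  commands=[
    {"linear":[0.002,-0.0005,0.025],"delta_rot":[0,0,0],"fingers":0},
    {"linear":[0.002,-0.0005,0.05],"delta_rot":[0,0,0],"fingers":0},
    {"linear":[0.002,-0.0005,0.065],"delta_rot":[0,0,0],"fingers":0},
    {"linear":[0.002,-0.0005,0.072],"delta_rot":[0,0,0],"fingers":0},
    {"linear":[0.002,-0.0005,0.076],"delta_rot":[0,0,0],"fingers":0},
    {"linear":[0.002,-0.0005,0.077],"delta_rot":[0,0,0],"fingers":0},
    {"linear":[0.002,-0.0005,0.077],"delta_rot":[0,0,0],"fingers":0},
    {"linear":[0.002,-0.0005,0.077],"delta_rot":[0,0,0],"fingers":0},
  ],
)

```text
time: 6.1
tool_pos: [0.5558, 0.2088, 0.0474]
tool_rot: [0.0, 0.765, 0.644, 0.001]
contact_force: [0.4, 0.0, -0.6]
gripper_width: 0.999
```

```bash
python3 - <<'E'
from h import *
b=eyes.grab_frame('side')[:,:,::-1][170:320,240:440]
cv2.imwrite('pics/side5.png',cv2.resize(b,None,fx=4,fy=4,interpolation=cv2.INTER_CUBIC))
w=eyes.grab_frame('wrist')[:,:,::-1]
cv2.imwrite('pics/wrist5.png',w)
E
```

```text
(no output)
```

View pics/side5.png

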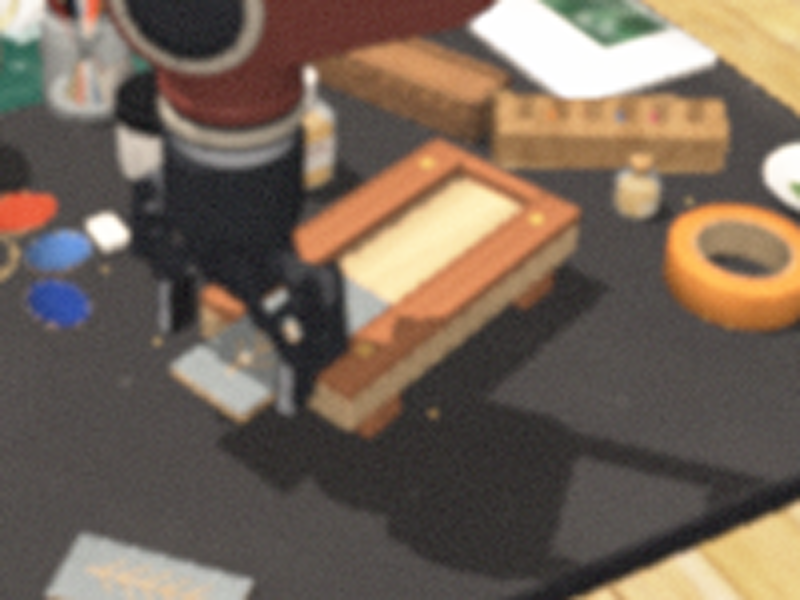

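View pics/wrist5.png

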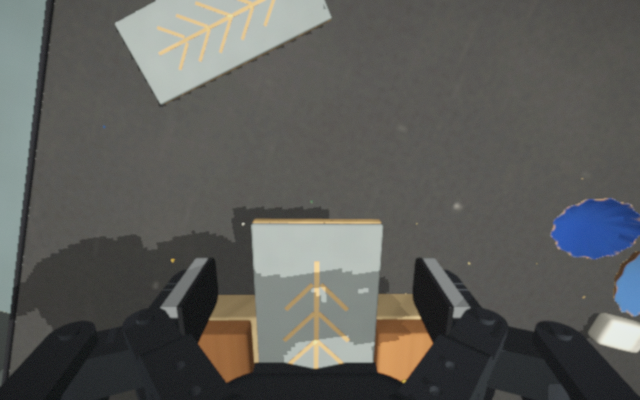

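The jaws straddle the overhang with the fence ends clear (wrist: block 253..381 between pads at 200 and 430). Closing.

Request:
apply_moves(
  commands=[
    {"linear":[0,0,0.001],"delta_rot":[0,0,0],"fingers":40},
    {"linear":[0,0,0.001],"delta_rot":[0,0,0],"fingers":60},
    {"linear":[0,0,0.001],"delta_rot":[0,0,0],"fingers":80},
    {"linear":[0,0,0.001],"delta_rot":[0,0,0],"fingers":110},
    {"linear":[0,0,0.001],"delta_rot":[0,0,0],"fingers":150},
    {"linear":[0,0,0.001],"delta_rot":[0,0,0],"fingers":200},
    {"linear":[0,0,0.001],"delta_rot":[0,0,0],"fingers":255},
    {"linear":[0,0,0.001],"delta_rot":[0,0,0],"fingers":255},
  ],
)

```text
time: 7.0
tool_pos: [0.5552, 0.2087, 0.0456]
tool_rot: [0.0, 0.765, 0.644, 0.0]
contact_force: [-1.2, -0.2, 4.3]
gripper_width: 0.636
```

```bash
python3 - <<'E'
from h import *
s=state(); print(s['tool_pos'],s['tool_rot'],s['contact_force'],s['ft_torque'],s['gripper_width'])
w=eyes.grab_frame('wrist')[:,:,::-1]
cv2.imwrite('pics/wrist6.png',w)
E
```

```text
[0.55523425 0.20867298 0.04564968] [8.38009779e-05 7.64913348e-01 6.44133171e-01 1.43358171e-04] [-1.193126   -0.17216918  4.32760814] [-0.1159311   0.24901666 -0.06123135] 0.6358170249408902
```

View pics/wrist6.png

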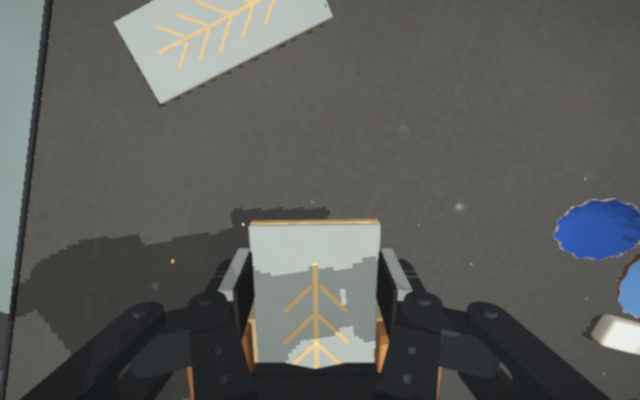

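Gripped: the opening is 0.636 and both pads are on the block's sides. I lift straight up.

Request:
apply_moves(
  commands=[
    {"linear":[0,0,-0.003],"delta_rot":[0,0,0],"fingers":255},
    {"linear":[0,0,-0.01],"delta_rot":[0,0,0],"fingers":255},
    {"linear":[0,0,-0.025],"delta_rot":[0,0,0],"fingers":255},
    {"linear":[0,0,-0.045],"delta_rot":[0,0,0],"fingers":255},
    {"linear":[0,0,-0.07],"delta_rot":[0,0,0],"fingers":255},
    {"linear":[0,0,-0.095],"delta_rot":[0,0,0],"fingers":255},
    {"linear":[0,0,-0.115],"delta_rot":[0,0,0],"fingers":255},
    {"linear":[0,0,-0.12],"delta_rot":[0,0,0],"fingers":255},
  ],
)

```text
time: 7.85
tool_pos: [0.5569, 0.2091, 0.1696]
tool_rot: [0.001, 0.765, 0.644, 0.003]
contact_force: [0.4, 0.6, -0.7]
gripper_width: 0.634
```

```bash
python3 - <<'E'
from h import *
np.set_printoptions(precision=4,suppress=True)
s=state(); print(s['tool_pos'],s['tool_rot'],s['contact_force'],s['ft_torque'],s['gripper_width'],s['joint_pos'])
w=eyes.grab_frame('wrist')[:,:,::-1]
cv2.imwrite('pics/wrist7.png',w)
b=eyes.grab_frame('side')[:,:,::-1]
cv2.imwrite('pics/side7.png',b)
# corners of pad, from first scene/side pics
for n in('scene','side'):
    im=cv2.imread(f'pics/{n}0.png').astype(int)
    m=(im.min(2)>170).astype(np.uint8)
    q=(310,260,405,330) if n=='scene' else (340,150,430,200)
    k=np.zeros_like(m);k[q[1]:q[3],q[0]:q[2]]=1;m*=k
    h=cv2.convexHull(max(cv2.findContours(m,0,2)[0],key=cv2.contourArea))
    W=np.array([cast(cam(n),p[0],.009)[:2] for p in h],np.float32)
    print(n,cv2.boxPoints(cv2.minAreaRect(W)).round(3).tolist())
    print([p[0].tolist() for p in h])
E
```

```text
[0.5569 0.2091 0.1696] [0.0014 0.7649 0.6441 0.003 ] [ 0.3761  0.5568 -0.6668] [0.0763 0.0263 0.0273] 0.6337259952220016 [0.2341 0.0228 1.7483 0.0001 1.3639 0.405 ]
scene [[0.4690000116825104, -0.3630000054836273], [0.6480000019073486, -0.4560000002384186], [0.7170000076293945, -0.32199999690055847], [0.5389999747276306, -0.2290000021457672]]
[[388, 268], [389, 269], [391, 277], [395, 295], [399, 314], [399, 316], [397, 317], [385, 318], [336, 322], [326, 322], [325, 321], [324, 317], [320, 277], [320, 274], [321, 273], [326, 272], [339, 271], [367, 269], [382, 268]]
side [[0.4620000123977661, -0.3659999966621399], [0.6489999890327454, -0.4620000123977661], [0.722000002861023, -0.3199999928474426], [0.5350000262260437, -0.2240000069141388]]
[[382, 159], [384, 160], [418, 182], [418, 185], [416, 186], [413, 187], [394, 193], [389, 194], [381, 194], [377, 192], [373, 189], [364, 182], [350, 171], [349, 170], [349, 168], [350, 167], [353, 166], [375, 160], [379, 159]]
```

View pics/wrist7.png

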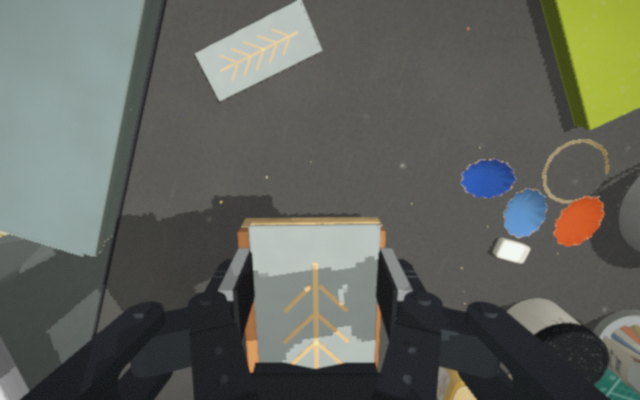

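View pics/side7.png

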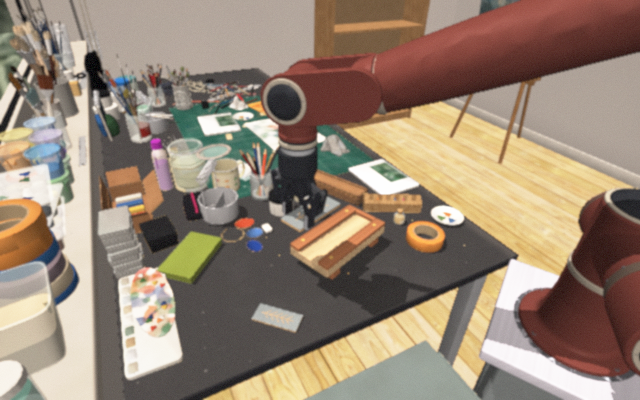

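The block came up level, with its lead edge still at wrist row ~222. Pad centre from both views is (0.593, -0.343), long axis at 152.6°. I carry it over at height.

Request:
apply_moves(
  commands=[
    {"linear":[-0.02,0.0035,-0.01],"delta_rot":[0,0,-2],"fingers":255},
    {"linear":[-0.055,0.0095,-0.01],"delta_rot":[0,0,-6],"fingers":255},
    {"linear":[-0.095,0.0164,-0.01],"delta_rot":[0,0,-10],"fingers":255},
    {"linear":[-0.135,0.0233,-0.01],"delta_rot":[0,0,-15],"fingers":255},
    {"linear":[-0.175,0.0302,-0.01],"delta_rot":[0,0,-20],"fingers":255},
    {"linear":[-0.215,0.0371,-0.01],"delta_rot":[0,0,-25],"fingers":255},
    {"linear":[-0.255,0.044,-0.01],"delta_rot":[0,0,-30],"fingers":255},
    {"linear":[-0.29,0.05,-0.01],"delta_rot":[0,0,-35],"fingers":255},
  ],
)

```text
time: 8.75
tool_pos: [0.5536, -0.0873, 0.1733]
tool_rot: [-0.002, 0.535, 0.845, -0.001]
contact_force: [0.9, 0.8, -0.7]
gripper_width: 0.632
```

```bash
python3 - <<'E'
from h import *
np.set_printoptions(precision=4,suppress=True)
s=state(); print(s['tool_pos'],s['tool_rot'],s['gripper_width'])
M=q2R(s['tool_rot']); print(np.degrees(np.arctan2(M[1,0],M[0,0])))
print(M.T@(np.array([.5566,-.3236,.18])-s['tool_pos']))
E
```

```text
[ 0.5536 -0.0873  0.1733] [-0.0015  0.5346  0.8451 -0.0005] 0.6320591143292836
115.36892794130608
[-0.2148 -0.0985 -0.0069]
```

Request:
apply_moves(
  commands=[
    {"linear":[-0.033,-0.015,0],"delta_rot":[0,0,-6],"fingers":255},
    {"linear":[-0.066,-0.03,0],"delta_rot":[0,0,-12],"fingers":255},
    {"linear":[-0.1,-0.046,0],"delta_rot":[0,0,-18],"fingers":255},
    {"linear":[-0.135,-0.062,0],"delta_rot":[0,0,-24],"fingers":255},
    {"linear":[-0.17,-0.078,0],"delta_rot":[0,0,-30],"fingers":255},
    {"linear":[-0.2,-0.092,0],"delta_rot":[0,0,-35],"fingers":255},
    {"linear":[-0.215,-0.0985,0],"delta_rot":[0,0,-37.2],"fingers":255},
    {"linear":[-0.215,-0.0985,0],"delta_rot":[0,0,-37.2],"fingers":255},
  ],
)

```text
time: 9.55
tool_pos: [0.5561, -0.3238, 0.173]
tool_rot: [-0.002, 0.24, 0.971, 0.0]
contact_force: [0.1, 0.2, -0.9]
gripper_width: 0.634
```

Request:
apply_moves(
  commands=[
    {"linear":[0,0,0.02],"delta_rot":[0,0,0],"fingers":255},
    {"linear":[0,0,0.05],"delta_rot":[0,0,0],"fingers":255},
    {"linear":[0,0,0.08],"delta_rot":[0,0,0],"fingers":255},
    {"linear":[0,0,0.1],"delta_rot":[0,0,0],"fingers":255},
    {"linear":[0,0,0.11],"delta_rot":[0,0,0],"fingers":255},
    {"linear":[0,0,0.11],"delta_rot":[0,0,0],"fingers":255},
    {"linear":[0,0,0.11],"delta_rot":[0,0,0],"fingers":255},
    {"linear":[0,0,0.11],"delta_rot":[0,0,0],"fingers":255},
  ],
)

```text
time: 10.35
tool_pos: [0.5584, -0.3227, 0.0672]
tool_rot: [0.001, 0.239, 0.971, -0.001]
contact_force: [-0.1, -0.7, -1.7]
gripper_width: 0.633
```

```bash
python3 - <<'E'
from h import *
np.set_printoptions(precision=4,suppress=True)
s=state(); print(s['time'],s['tool_pos'],s['tool_rot'],s['gripper_width'],s['contact_force'])
M=q2R(s['tool_rot']); print(np.degrees(np.arctan2(M[1,0],M[0,0])))
print(M.T@(np.array([.5566,-.3236,.07])-s['tool_pos']))
cv2.imwrite('pics/wrist8.png',eyes.grab_frame('wrist')[:,:,::-1])
for n,(a,b,c,d) in {'scene':(220,340,250,430),'side':(130,230,300,460)}.items():
    im=eyes.grab_frame(n)[:,:,::-1]; cv2.imwrite(f'pics/{n}8.png',cv2.resize(im[a:b,c:d],None,fx=4,fy=4,interpolation=cv2.INTER_CUBIC))
E
```

```text
10.35 [ 0.5584 -0.3227  0.0672] [ 0.0014  0.2385  0.9711 -0.0005] 0.6331908936041483 [-0.1339 -0.7495 -1.6835]
152.40389758769732
[ 0.0012 -0.0017 -0.0028]
```

View pics/wrist8.png

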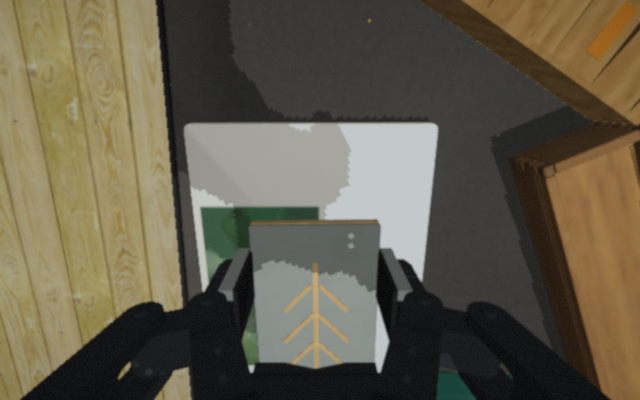

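View pics/scene8.png

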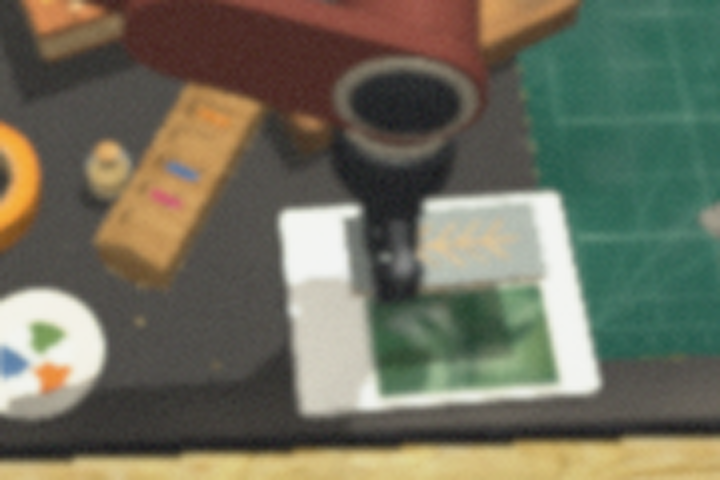

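View pics/side8.png

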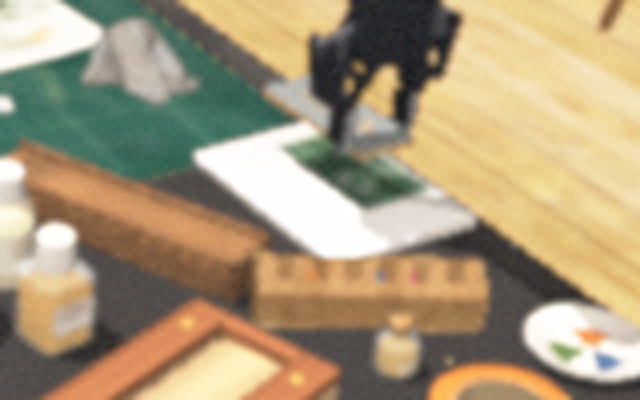

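The wrist picture shows the block parallel to the pad, with pad corners at (185,123) and (437,123). I'll check the offset.

```bash
python3 - <<'E'
from h import *
np.set_printoptions(precision=4,suppress=True)
c=cam('wrist'); s=state(); M=q2R(s['tool_rot']); t=s['tool_pos']
r=lambda P:M.T@(P-t)
for p,z in [((186,123),.009),((437,123),.009),((197,240),.009),((428,240),.009),((250,222),.0775),((380,222),.0775)]:
    print(p,r(cast(c,p,z)))
print(r(np.array([.593,-.3425,.009])))
E
```

```text
(186, 123) [ 0.0599 -0.0763  0.0577]
(437, 123) [0.0599 0.0706 0.0577]
(197, 240) [-0.0149 -0.0777  0.0579]
(428, 240) [-0.0148  0.0729  0.0578]
(250, 222) [ 0.0247 -0.0283 -0.0107]
(380, 222) [ 0.0247  0.0266 -0.0107]
[-0.04   -0.0014  0.0579]
```

Request:
apply_moves(
  commands=[
    {"linear":[0,-0.0015,0.015],"delta_rot":[0,0,0],"fingers":255},
    {"linear":[0,-0.0015,0.03],"delta_rot":[0,0,0],"fingers":255},
    {"linear":[0,-0.0015,0.043],"delta_rot":[0,0,0],"fingers":255},
    {"linear":[0,-0.0015,0.05],"delta_rot":[0,0,0],"fingers":255},
    {"linear":[0,-0.0015,0.054],"delta_rot":[0,0,0],"fingers":255},
    {"linear":[0,-0.0015,0.057],"delta_rot":[0,0,0],"fingers":255},
    {"linear":[0,-0.0015,0.057],"delta_rot":[0,0,0],"fingers":255},
    {"linear":[0,-0.0015,0.057],"delta_rot":[0,0,0],"fingers":255},
  ],
)

```text
time: 11.3
tool_pos: [0.5571, -0.3238, 0.0089]
tool_rot: [0.0, 0.239, 0.971, -0.0]
contact_force: [-0.1, -0.5, -1.6]
gripper_width: 0.63
```

Request:
apply_moves(
  commands=[
    {"linear":[0,0,0.0005],"delta_rot":[0,0,0],"fingers":255},
    {"linear":[0,0,0.001],"delta_rot":[0,0,0],"fingers":255},
    {"linear":[0,0,0.0015],"delta_rot":[0,0,0],"fingers":255},
    {"linear":[0,0,0.002],"delta_rot":[0,0,0],"fingers":255},
    {"linear":[0,0,0.0025],"delta_rot":[0,0,0],"fingers":255},
    {"linear":[0,0,0.003],"delta_rot":[0,0,0],"fingers":255},
    {"linear":[0,0,0.003],"delta_rot":[0,0,0],"fingers":255},
    {"linear":[0,0,0.003],"delta_rot":[0,0,0],"fingers":255},
  ],
)

```text
time: 12.1
tool_pos: [0.5567, -0.3235, 0.0055]
tool_rot: [-0.0, 0.239, 0.971, 0.0]
contact_force: [-1.1, 1.3, 0.1]
gripper_width: 0.635
```

Request:
apply_moves(
  commands=[
    {"linear":[0,0,0.0003],"delta_rot":[0,0,0],"fingers":255},
    {"linear":[0,0,0.0006],"delta_rot":[0,0,0],"fingers":255},
    {"linear":[0,0,0.0009],"delta_rot":[0,0,0],"fingers":255},
    {"linear":[0,0,0.001],"delta_rot":[0,0,0],"fingers":255},
    {"linear":[0,0,0.001],"delta_rot":[0,0,0],"fingers":255},
    {"linear":[0,0,0.001],"delta_rot":[0,0,0],"fingers":255},
    {"linear":[0,0,0.001],"delta_rot":[0,0,0],"fingers":255},
    {"linear":[0,0,0.001],"delta_rot":[0,0,0],"fingers":255},
  ],
)

```text
time: 12.9
tool_pos: [0.5567, -0.3235, 0.0054]
tool_rot: [-0.0, 0.238, 0.971, 0.0]
contact_force: [-4.4, 3.3, 6.6]
gripper_width: 0.628
```

```bash
python3 - <<'E'
from h import *
np.set_printoptions(precision=4,suppress=True)
for n,(a,b,c,d) in {'scene':(220,340,250,430),'side':(130,230,300,460)}.items():
    s=state();print(s['tool_pos'],s['contact_force'],s['ft_torque'])
    im=eyes.grab_frame(n)[:,:,::-1]; cv2.imwrite(f'pics/{n}9.png',cv2.resize(im[a:b,c:d],None,fx=4,fy=4,interpolation=cv2.INTER_CUBIC))
s=state();print(s['tool_pos'],s['contact_force'],s['ft_torque'])
E
```

```text
[ 0.5567 -0.3235  0.0054] [-4.4444  3.2611  6.5786] [ 0.4936  0.7481 -0.0076]
[ 0.5567 -0.3235  0.0054] [-3.6814  2.4479  7.3179] [ 0.474   0.7779 -0.0062]
[ 0.5567 -0.3235  0.0054] [-4.7138  3.6638  7.2589] [ 0.4914  0.793  -0.0361]
```

View pics/side9.png

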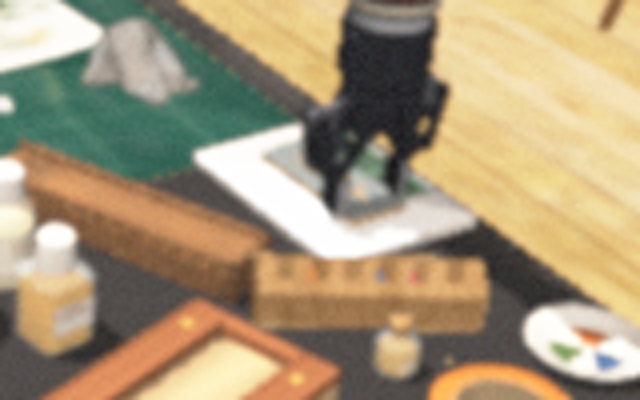

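Contact is at about 8 N and the block lies on the pad. I ease off a touch and open gradually.

Request:
apply_moves(
  commands=[
    {"linear":[0,0,-0.0008],"delta_rot":[0,0,0],"fingers":255},
    {"linear":[0,0,-0.0008],"delta_rot":[0,0,0],"fingers":255},
    {"linear":[0,0,-0.0008],"delta_rot":[0,0,0],"fingers":85},
    {"linear":[0,0,-0.0008],"delta_rot":[0,0,0],"fingers":75},
    {"linear":[0,0,-0.0008],"delta_rot":[0,0,0],"fingers":65},
    {"linear":[0,0,-0.0008],"delta_rot":[0,0,0],"fingers":50},
    {"linear":[0,0,-0.0008],"delta_rot":[0,0,0],"fingers":25},
    {"linear":[0,0,-0.0008],"delta_rot":[0,0,0],"fingers":0},
  ],
)

```text
time: 13.8
tool_pos: [0.5567, -0.3235, 0.0051]
tool_rot: [0.0, 0.239, 0.971, -0.0]
contact_force: [0.2, -0.4, -0.2]
gripper_width: 1.0
```

Request:
apply_moves(
  commands=[
    {"linear":[0,0,0],"delta_rot":[0,0,0],"fingers":0},
    {"linear":[0,0,0],"delta_rot":[0,0,0],"fingers":0},
    {"linear":[0,0,-0.005],"delta_rot":[0,0,0],"fingers":0},
    {"linear":[0,0,-0.02],"delta_rot":[0,0,0],"fingers":0},
    {"linear":[0,0,-0.05],"delta_rot":[0,0,0],"fingers":0},
    {"linear":[0,0,-0.09],"delta_rot":[0,0,0],"fingers":0},
    {"linear":[0,0,-0.13],"delta_rot":[0,0,0],"fingers":0},
    {"linear":[0,0,-0.17],"delta_rot":[0,0,0],"fingers":0},
  ],
)

```text
time: 14.6
tool_pos: [0.5567, -0.3235, 0.1783]
tool_rot: [0.001, 0.239, 0.971, -0.0]
contact_force: [0.4, -0.4, -0.9]
gripper_width: 1.001
```

Request:
apply_moves(
  commands=[
    {"linear":[0.03,0,-0.02],"delta_rot":[0,0,0],"fingers":0},
    {"linear":[-0.02,0,-0.03],"delta_rot":[0,0,0],"fingers":0},
    {"linear":[-0.04,0,-0.03],"delta_rot":[0,0,0],"fingers":0},
    {"linear":[-0.08,0,-0.03],"delta_rot":[0,0,0],"fingers":0},
    {"linear":[-0.1,0,-0.03],"delta_rot":[0,0,0],"fingers":0},
    {"linear":[-0.1,0,-0.03],"delta_rot":[0,0,0],"fingers":0},
    {"linear":[-0.1,0,-0.03],"delta_rot":[0,0,0],"fingers":0},
    {"linear":[-0.1,0,-0.03],"delta_rot":[0,0,0],"fingers":0},
  ],
)

```text
time: 15.4
tool_pos: [0.6447, -0.3694, 0.2057]
tool_rot: [-0.0, 0.239, 0.971, -0.0]
contact_force: [-0.4, -0.1, 0.3]
gripper_width: 1.002
```

```bash
python3 - <<'E'
from h import *
np.set_printoptions(precision=4,suppress=True)
s=state(); print(s['time'],s['tool_pos'],s['gripper_width'],s['contact_force'])
cv2.imwrite('pics/wrist10.png',eyes.grab_frame('wrist')[:,:,::-1])
im=eyes.grab_frame('side')[:,:,::-1]; cv2.imwrite('pics/side10r.png',im);cv2.imwrite('pics/side10.png',cv2.resize(im[110:290,260:460],None,fx=3.3,fy=3.3,interpolation=cv2.INTER_CUBIC))
im=eyes.grab_frame('scene')[:,:,::-1]; cv2.imwrite('pics/scene10.png',im)
E
```

```text
15.4 [ 0.6447 -0.3694  0.2057] 1.001754710914898 [-0.3875 -0.1303  0.2717]
```

View pics/wrist10.png

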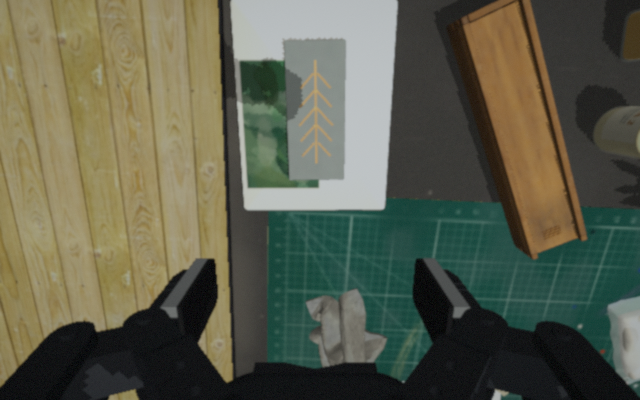

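View pics/side10.png

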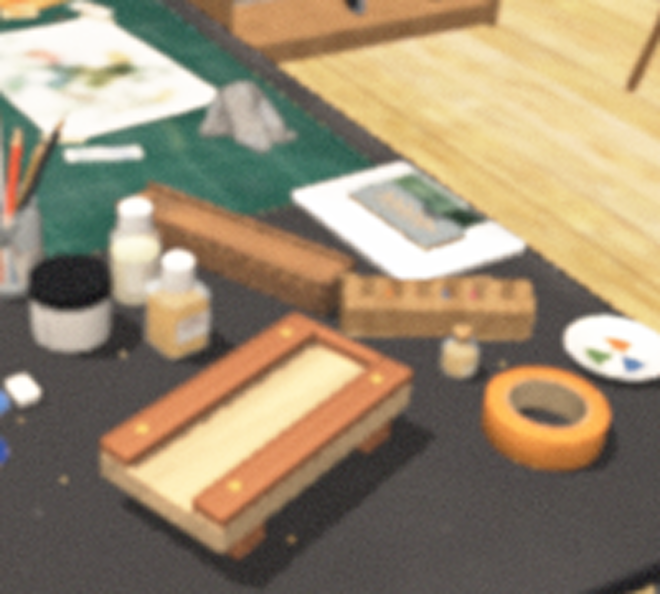

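View pics/scene10.png

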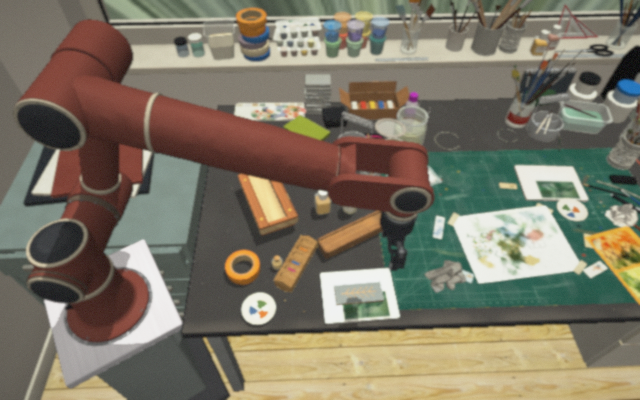

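The block lies flat and lengthwise on the pad (wrist: block 284..345 × 39..180, pad 232..397 down to row 209). The bottle and tub stand as before. One last centring check.

```bash
python3 - <<'E'
from h import *
np.set_printoptions(precision=4,suppress=True)
c=cam('wrist'); s=state(); M=q2R(s['tool_rot']); t=s['tool_pos']
r=lambda P:(M.T@(P-t))[:2]
B=np.array([r(cast(c,p,.017)) for p in [(284,39),(345,39),(289,180),(344,180)]]);print(B,B.mean(0))
Q=np.array([r(cast(c,p,.009)) for p in [(245,209),(385,209),(238,100),(391,100)]]);print(Q); print('pad centre',Q[:2,0].mean()+.1,Q[:,1].mean())
E
```

```text
[[ 0.1231 -0.0286]
 [ 0.1231  0.0263]
 [-0.0079 -0.0271]
 [-0.0078  0.0289]] [ 0.0576 -0.0001]
[[-0.0419 -0.0755]
 [-0.0418  0.0743]
 [ 0.0701 -0.0754]
 [ 0.0702  0.0731]]
pad centre 0.05814387685974403 -0.0008733708102771597
```

Centred within about 1 mm and parallel within about 1°. Handing in.

```bash
python3 -c "
from plant import job_done,state
print(job_done(), state()['time'])"
```

```text
the job is handed in; nothing more can be done
the job is handed in; nothing more can be done
```

The block lies flat on the near pad, lengthwise and released, and the job was handed in at about 15.5 s of the 51 s allowed.

- **What I did:** I pushed the block along the bed with closed fingers until about 53 mm stuck out past the open end, still level. Then I gripped it across its sides there, lifted it about 12 cm straight up off the bed and carried it to the pad. I lowered it until it touched at about 8 N, let go and backed off.
- **Last checks:** The final wrist picture puts the block within about 1 mm of the pad's centre and parallel to within about 1°. The gripper is open and clear, about 19 cm above the block. The ink bottle and tub look upright and unmoved in the side view; I did not measure their positions.
- **Disagreements:** The early estimates of how far the block sat from the bed's edge ranged from 17 to 25 mm. I settled this by measuring the overhang directly partway through the push. The overhang reading taken straight after the push gave about 48 mm while the arm was still moving; a later one with the arm at rest gave about 52 mm.

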